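# Lift the retaining ring of the blue press roller

### The job

The blue press roller is to come off for service. Take the orange-handled pick from the black mat, put its tip under the red-tipped end of the blue roller's retaining ring and lift that end out of the groove, at least 30 mm up (the ring stays where it is left), then lay the pick flat on the black mat and let go.

Things in the scene. Friction and masses are not known exactly. Their poses are not given: they have to be found in the camera images.
- pick_grip (a point): Centre (half-way up) of the loose pick's orange handle: 100 mm long (x), 24 wide (y), 26 high (z, up). A straight steel shank runs on from its +x end along the centre line; its last 20 mm are a flat tip 8 mm wide, 4 thick, ending 115 mm ahead (+x) of this point. 0.1 kg, balanced near this point. It starts on the mat, x roughly away from the robot.
- ring_tab (a point): Centre of the red tab (20 x 14 x 5 mm, x y z) on the free end of the blue roller's brass split ring; moves with it. x points over the roller's centre (36 mm on) to the ring's heel; -x faces roughly to the robot. Below is an open window for the tip, entered from -x: floor 52, tab's underside 72 mm above the table, 36 mm wide or more; the hub closes it 14 mm beyond this point (+x).
- ring_blue (a joint): Angle of the blue roller's ring about its heel (65 mm from the tab's centre, 75 mm above the table), rad: 0 seated, grows as the tab rises, stop at 1.2; 0.4 is about 30 mm at the tab's end. Light friction (1 N at the tab) holds it where left. The blue roller is 84 mm wide, 86 high, on a fixed black foot; two steel-coloured ones beside it are alike.
- mat: Black rubber mat under the pick, 260 mm (x) by 160 mm (y), 3 mm thick, fixed; origin at the centre of its underside, z up.
Mind the look-alikes: they are no part of the job. What is shaped like the part that bears pick_grip but turquoise or yellow is not meant.

How it is judged:
By the outcome, as a careful person would: the job done as asked, in the order asked, and still so for the second after the job is handed in, with the robot touching nothing.
It also fails if it takes over 58 s, if anything falls off the work surface, if the arm or the gripper's body presses on something with over 40 N, if the wrist force passes 120 N, or if a joint passes its speed limit or range.

### The arm

A 7-joint arm with a two-finger parallel gripper is mounted at the origin on the work surface. World frame = base frame: x ahead of the robot, y to its left, z up, the work surface at z = 0. Lengths are in m, angles in degrees, forces in N, time in s.
With the tool pointing down it reaches from about 0.4 to 0.85 m from the base axis. Payload 10.4 kg.
Tool frame: the origin (TCP) lies at the very end of the fingers, on their centre line; the grasp point (between the pads) lies 19 mm behind it; z points along the fingers, y is the line along which they close (so a half turn about z gives the same grasp; the last joint's range is limited). The gripper opens to 85 mm and grips with 20 to 120 N. Pads are 22 mm wide; open, the fingers measure 114 mm over their backs; the gripper's body (76 mm by 85 mm) begins 54 mm behind the grasp point. The pads swing forward as they close: fully open they stand 13 mm farther back than shut.
Start: joints at [62.876, 19.034, -3.707, 83.658, 1.238, 77.344, -5.071], TCP at [0.272, -0.563, 0.231] pointing down, gripper open.
Joint ranges: [-148.97, 148.97], [-28.65, 121.19], [-84.17, 76.75], [9.2, 138.47], [-72.65, 252.65], [3.7, 117.97], [-149.18, 149.18]. Speed limits (degrees/s): [127.2, 127.2, 159.86, 159.86, 180, 180, 180].

### API

Orientations are given as [roll, pitch, yaw] about the fixed x, y, z axes, in that order (R = Rz(yaw) Ry(pitch) Rx(roll)).
In Python, from rig import readout, viewer, job gives the robot as it stands. The module is installed in compiled form; this text tells all that it offers.
- The arm moves only by the tool step_arm, never from a script. Its argument "steps" is a list that holds one entry, the list of rows, each a list of 5 numbers: the shift along the tool's x, y, z in cm, then the turn about the tool's z in units of 10 degrees (1.0 is 10 degrees), then the gripper command: -1 is shut, 1 is fully open, values between are in proportion. A call has exactly 5 rows; each row is the pose to reach, as a shift and turn from the pose commanded when the call began, along the tool's axes at that moment; what a row does not reach only later rows make up. A row lasts 1/8 s, in which the tool goes at most 62.5 mm and 10.7 degrees, less where a joint would pass 70% of its speed; a pose out of reach is approached as far as the arm can. A call with a gripper value outside its range is refused whole. The fingers move at their own pace and stop on an object; "squeeze" is the grip in N (left out, the last holds). Time passes only in rows, so rows that repeat a pose let the fingers close, or fill a call up. It gives the time, the measured TCP pose, the force, the opening and the grip force at its end, in the units of the state.
- readout.read_state(): the state, without advancing time (a new reading comes with each control period).
- viewer.camera(name): name is "side" or "top"; returns a dict with "color" (480x640x3 uint8, red, green, blue), "fx", "fy", "cx", "cy" (pixels), "k1" (the pictures are not rectified: a ray, as slopes to the right and down, at radius r is drawn at 1 + k1 r^2 times it, then the intrinsics apply), "world_from_camera" (4x4, takes a point from camera to world coordinates). Camera axes: x right, y down, z forward; pixel columns grow to the right and rows downward; lengths in m; the calibration is good to about 2 mm. A picture is of the moment at which its call begins. There is no depth.
- job.sign_off(): hands the job in; it is judged then, once.
The state is a dict: "clock": time; "q": joint angles; "dq": joint speeds; "joint_efforts": joint torques, N m; "ee_pos": TCP position; "eef_rot": TCP orientation; "ft_force": force on the tool from outside, world axes, zero at the start; "wrist_torque": the same for the moment, N m; "finger_gap": finger opening in m; "gripper_force": force on a finger pad.
Only numpy, scipy, OpenCV 4.12 (cv2) and the standard library are available. Lean on these libraries where they do the work, as an engineer would, in place of code of your own. Each camera call takes 0.05 s, during which the arm holds its last target. There are 200 camera calls.

## Working session

There is one attempt and no reset: what is moved stays moved. The work goes in short steps, Python scripts to look and compute and a tool call to move; the robot and the scene stay as the last step left them, time stands still between calls to the robot, and variables do not carry over. Pictures are saved under pics/ and viewed, at most 10 in all, crops included, and the job is handed in when it is done.

Besides the shell and the picture viewer there is one more tool, called after "Emit:" in YAML: its name, and indented under it one key for each argument. step_arm: Moves the arm, as the interface text tells. Its arguments: {"type":"object","properties":{"steps":{"type":"array"},"squeeze":{"type":"number"}},"required":["steps"]}

```bash
mkdir -p pics; cat > h.py <<'E'
import numpy as np, cv2
from rig import readout, viewer, job
def snap(n,f):
    c=viewer.camera(n); cv2.imwrite(f'pics/{f}.png',c['color'][:,:,::-1]); np.save(f'pics/{f}.npy',{k:v for k,v in c.items()},allow_pickle=True); return c
def load(f): return np.load(f'pics/{f}.npy',allow_pickle=True).item()
def ray(c,u,v):
    d=np.array([(u-c['cx'])/c['fx'],(v-c['cy'])/c['fy']]); s=d.copy()
    for _ in range(20): s=d/(1+c['k1']*(s@s))
    T=np.array(c['world_from_camera']); return T[:3,3],T[:3,:3]@np.array([s[0],s[1],1])
def atz(c,u,v,z):
    o,d=ray(c,u,v); return o+d*(z-o[2])/d[2]
def proj(c,p):
    T=np.linalg.inv(np.array(c['world_from_camera'])); q=T[:3,:3]@np.array(p)+T[:3,3]; s=q[:2]/q[2]; s=s*(1+c['k1']*(s@s))
    return np.array([s[0]*c['fx']+c['cx'],s[1]*c['fy']+c['cy']])
def tri(c1,p1,c2,p2):
    o1,d1=ray(c1,*p1);o2,d2=ray(c2,*p2)
    t=np.linalg.lstsq(np.c_[d1,-d2],o2-o1,rcond=None)[0]
    a,b=o1+t[0]*d1,o2+t[1]*d2; return (a+b)/2,np.linalg.norm(a-b)
E
python3 - <<'E'
from h import *
for n in('top','side'):
    c=snap(n,n+'1'); print(n,c['fx'],c['k1'],np.round(c['world_from_camera'],3).tolist())
s=readout.read_state(); print(s)
E
```

```text
top 612.2029267553279 -0.1545632686252159 [[0.001, -0.985, 0.17, 0.33], [-1.0, 0.004, 0.029, -0.02], [-0.029, -0.17, -0.985, 1.135], [0.0, 0.0, 0.0, 1.0]]
side 457.1517128589262 -0.09329255064094814 [[-0.718, -0.439, 0.54, 0.076], [-0.696, 0.457, -0.554, 0.451], [-0.003, -0.774, -0.633, 0.566], [0.0, 0.0, 0.0, 1.0]]
{'clock': 0.1, 'q': array([62.87450799, 19.06926878, -3.7066833 , 83.69990623,  1.23501662,
       77.34297725, -5.06850654]), 'dq': array([ 0.05059235, -0.01728616, -0.06063892, -0.06894657,  0.09249965,
       -0.02095718,  0.02914607]), 'joint_efforts': array([ 1.20570130e-03, -6.26743340e+01,  4.90916509e-02, -3.92431426e+01,
        1.63024350e-02,  6.88511878e-03, -6.51325581e-05]), 'ee_pos': array([ 0.27218595, -0.56225637,  0.23059621]), 'eef_rot': array([-1.79927542e+02,  8.02825005e-04,  2.58329571e+01]), 'ft_force': array([0.89682513, 0.98654304, 0.02302791]), 'wrist_torque': array([-0.04307149,  0.03755145, -0.02283963]), 'gripper_force': 0.0, 'finger_gap': 0.08494508098779772}
```

View pics/top1.png

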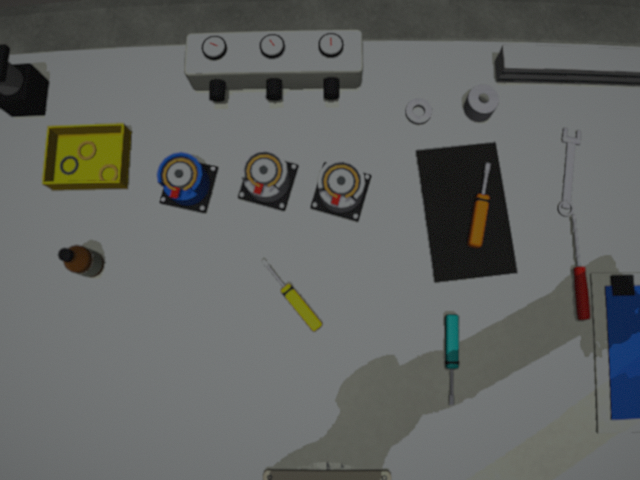

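View pics/side1.png

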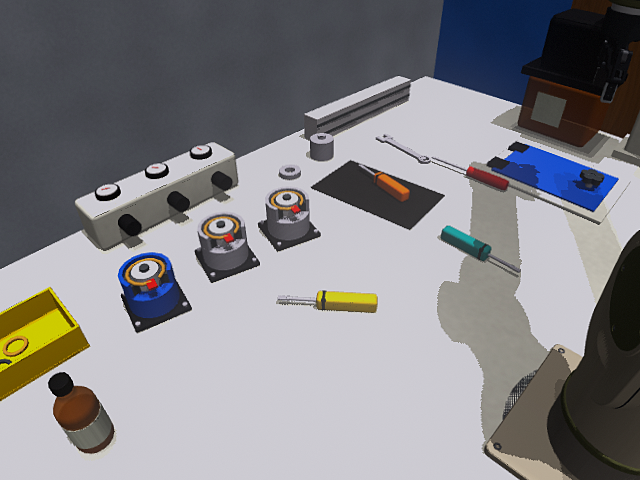

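The orange pick lies on the mat at top (480,220). Its look-alikes are turquoise (452,342), yellow (302,307) and red (582,292). The blue roller is at (182,180), with its red tab near (176,197). The two steel rollers, at (267,178) and (341,188), are not meant. Next, one close crop of both.

```bash
python3 - <<'E'
from h import *
t=cv2.imread('pics/top1.png');s=cv2.imread('pics/side1.png')
f=lambda im,x,y,w,h,k:cv2.resize(im[y:y+h,x:x+w],None,fx=k,fy=k,interpolation=cv2.INTER_CUBIC)
a=f(t,440,150,80,120,5)   # 400x600
b=f(t,145,140,80,60+15,5) # 400x375
c=f(s,110,240,90,50,4.4444)
b=b[:375];c=c[:222]
im=np.hstack([a,np.vstack([b,c,np.zeros((600-b.shape[0]-c.shape[0],400,3),np.uint8)])])
cv2.imwrite('pics/crop1.png',im);print(im.shape)
E
```

```text
(600, 800, 3)
```

View pics/crop1.png

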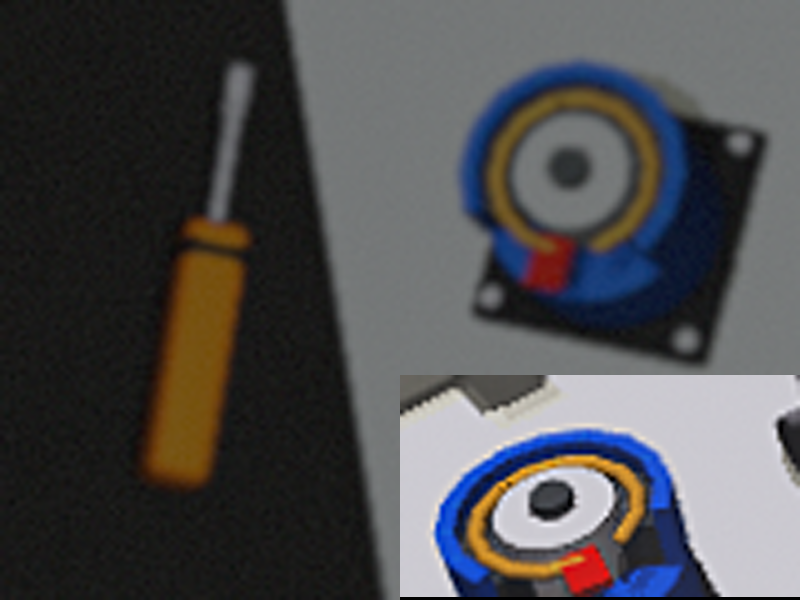

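The crop shows:
- **Pick:** the orange pick has its tip at top (488,163), handle front at (483.4,194) and handle rear at (475.6,247.6).
- **Blue roller:** the red tab is at top (174.8,192.8) and side (152.3,283.9), and the hub is at top (179,173.4).

```bash
python3 - <<'E'
from h import *
t=load('top1');s=load('side1')
tip=atz(t,488,163,.016);hf=atz(t,483.4,194.4,.02);hb=atz(t,475.6,247.6,.02)
print('pick',tip,hf,hb,'len',np.linalg.norm(hf-hb),np.linalg.norm(tip-hf))
d=tip-hb;print('yaw',np.degrees(np.arctan2(d[1],d[0])), 'ctr',(hf+hb)/2)
tab=atz(t,174.8,192.8,.077);print('tab',tab,tri(t,(174.8,192.8),s,(152.3,283.9)))
hub=atz(t,179,173.4,.086);d=hub-tab;print('hub',hub,np.linalg.norm(d[:2]),np.degrees(np.arctan2(d[1],d[0])))
hs=(110+(551-400)/4.444,240+(500-375)/4.444);print(tri(t,(179,173.4),s,hs))
H=[atz(t,145+(x-400)/5,140+y/5,.005) for x,y in((740,143),(490,297),(687,340))]
print(H);
for a,b in((0,2),(1,2)):
    d=H[a]-H[b];print(np.degrees(np.arctan2(d[1],d[0])),np.linalg.norm(d))
print('footc',(H[0]+H[1])/2)
# tab shape
im=t['color'].astype(int);m=(im[:,:,0]>90)&(im[:,:,1]<50)&(im[:,:,2]<60);m[:, :145]=0;m[:,225:]=0;m[:140]=0;m[215:]=0
ys,xs=np.nonzero(m);print(len(xs),xs.mean(),ys.mean())
P=np.array([atz(t,x,y,.077)[:2] for x,y in zip(xs,ys)]);print(cv2.minAreaRect((P*1000).astype(np.float32)))
for n,pts in(('mat',[(416,150),(494,142),(517,271),(435,282)]),):
    print(n,[np.round(atz(t,*p,.003),3).tolist() for p in pts])
E
```

```text
pick [ 0.68174241 -0.30940988  0.016     ] [ 0.61870506 -0.29613858  0.02      ] [ 0.51715728 -0.27659889  0.02      ] len 0.10341059789329796 0.06454327665165233
yaw -11.274432877119986 ctr [ 0.56793117 -0.28636874  0.02      ]
tab [0.61030557 0.27331211 0.077     ] (array([0.61125171, 0.2743547 , 0.07431033]), np.float64(0.000704584568406005))
hub [0.64404751 0.26482813 0.086     ] 0.034792188591989265 -14.11372106580436
(array([0.64634426, 0.26711524, 0.08012418]), np.float64(0.0016252948580751042))
[array([0.6769342 , 0.21989594, 0.005     ]), array([0.61648597, 0.31612673, 0.005     ]), array([0.59860613, 0.23769388, 0.005     ])]
-12.80155586787807 0.08032467987318101
77.15809451006406 0.08044501469657792
footc [0.64671008 0.26801133 0.005     ]
58 174.60344827586206 192.55172413793105
((611.89892578125, 273.6170959472656), (11.967839241027832, 18.896015167236328), 74.1975326538086)
mat [[0.712, -0.173, 0.003], [0.729, -0.327, 0.003], [0.475, -0.358, 0.003], [0.455, -0.202, 0.003]]
```

Both views agree. The tab is at (0.611, 0.275, 0.074) against an expected height of 0.0745. The roller axis is at (0.646, 0.267), 36 mm on, with yaw -13°. The pick's handle length and tip distance also match the sizes given. I'll add a helper that works out the moves.

```bash
cat >> h.py <<'E'
def go(x,y,z,yaw):
    s=readout.read_state(); p=np.array(s['ee_pos']); a=s['eef_rot'][2]
    r=np.radians(a); d=np.array([x,y,z])-p
    print('t',round(s['clock'],2),'at',p.round(4),s['eef_rot'].round(2),'gap',round(s['finger_gap'],4),'F',s['ft_force'].round(1))
    print('rows cm',np.round([100*(d[0]*np.cos(r)+d[1]*np.sin(r)),100*(d[0]*np.sin(r)-d[1]*np.cos(r)),-100*d[2],((a-yaw+180)%360-180)/10],3))
E
python3 - <<'E'
from h import *
t=load('top1');s=load('side1');print('bottle',tri(t,(65,255),s,(62,385)), atz(t,95,265,0),'yellow',atz(t,265,260,.01))
go(.568,-.286,.09,-11.3)
E
```

```text
bottle (array([0.48949404, 0.45413028, 0.12088636]), np.float64(0.0008824455457261425)) [0.48906839 0.44763844 0.        ] yellow [0.49691664 0.11457603 0.01      ]
t 0.1 at [ 0.2722 -0.5623  0.2306] [-179.93    0.     25.83] gap 0.0849 F [0.9 1.  0. ]
rows cm [ 38.663 -11.975  14.06    3.713]
```

Emit:
step_arm:
  steps:
    - [[5, -1.5, 1, 0.8, 1], [10, -3, 2, 1.6, 1], [15, -4.5, 3, 2.4, 1], [20, -6, 4, 3.2, 1], [25, -7.5, 6, 3.7, 1]]
  squeeze: 80

```text
clock: 0.72
ee_pos: [0.466, -0.3851, 0.1714]
eef_rot: [180.0, -0.1, -11.4]
ft_force: [0.4, 0.1, -0.3]
finger_gap: 0.0854
gripper_force: 0.0
```

```bash
python3 -c "
from h import *
go(.568,-.286,.09,-11.3)"
```

```text
t 0.72 at [ 0.466  -0.3851  0.1714] [ 1.7996e+02 -6.0000e-02 -1.1390e+01] gap 0.0854 F [ 0.4  0.1 -0.3]
rows cm [ 8.0450e+00 -1.1731e+01  8.1390e+00 -9.0000e-03]
```

Emit:
step_arm:
  steps:
    - [[3, -4, 2, 0, 1], [6, -8, 5, 0, 1], [8, -11.7, 8.1, 0, 1], [8, -11.7, 8.1, 0, 1], [8, -11.7, 8.1, 0, 1]]

```text
clock: 1.35
ee_pos: [0.5654, -0.2876, 0.0903]
eef_rot: [180.0, 0.0, -11.2]
ft_force: [-0.1, -0.4, 1.2]
finger_gap: 0.0852
gripper_force: 0.0
```

```bash
python3 -c "
from h import *
go(.568,-.286,.006,-11.3)
c=snap('top','top2')
a=c['color'][130:290,390:550,::-1];b=snap('side','side2')['color'][110:270,300:460,::-1]
cv2.imwrite('pics/c2.png',cv2.resize(np.hstack([a,b]),None,fx=2.5,fy=2.5,interpolation=2))"
```

```text
t 1.35 at [ 0.5654 -0.2876  0.0903] [ 1.7997e+02  3.0000e-02 -1.1190e+01] gap 0.0852 F [-0.1 -0.4  1.2]
rows cm [ 0.227 -0.207  8.426  0.011]
```

View pics/c2.png

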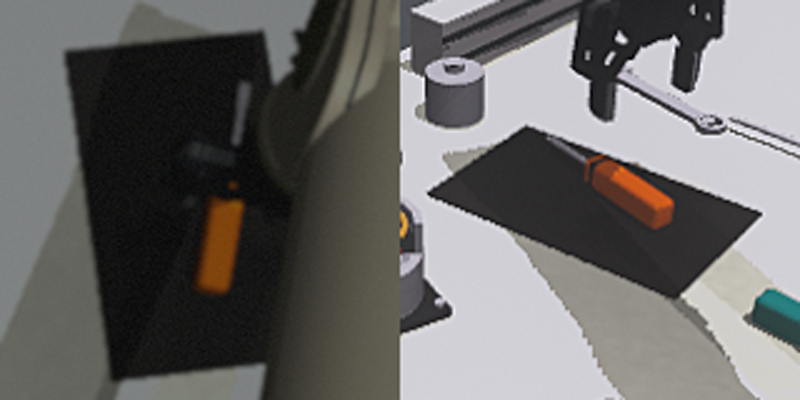

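The pick lies clear between the open fingers: top view handle at about (478,228), side view fingertips at about (381,157) and (414,146). I'll check that the TCP projects there.

```bash
python3 -c "
from h import *
s=load('side2');t=load('top2');p=(.5654,-.2876,.0903)
print(proj(s,p),proj(t,p)); print(proj(s,(.568,-.286,.016)))
a=(390+220/2.5,130+245/2.5);b=(300+233/2.5,110+195/2.5);print(tri(t,a,s,b))
go(.568,-.286,.006,-11.3)"
```

```text
[396.66883793 156.21811206] [489.35027354 213.81156614]
[392.06941422 185.437145  ]
(array([ 0.55795448, -0.28231299,  0.01477904]), np.float64(0.006400974469600509))
t 1.45 at [ 0.5653 -0.2887  0.0911] [ 1.7993e+02 -5.0000e-02 -1.1300e+01] gap 0.0853 F [0.3 0.1 0.3]
rows cm [ 0.21  -0.317  8.514  0.   ]
```

Emit:
step_arm:
  steps:
    - [[0.2, -0.2, 3, 0, 1], [0.2, -0.2, 6, 0, 1], [0.2, -0.2, 8.3, 0, 1], [0.2, -0.2, 8.3, 0, 1], [0.2, -0.2, 8.3, 0, -1]]

```text
clock: 2.08
ee_pos: [0.5687, -0.2864, 0.0089]
eef_rot: [180.0, -0.1, -11.2]
ft_force: [-1.1, -0.1, 1.1]
finger_gap: 0.0701
gripper_force: 0.0
```

Emit:
step_arm:
  steps:
    - [[0, 0, 0, 0, -1], [0, 0, 0, 0, -1], [0, 0, 0, 0, -1], [0, 0, 0, 0, -1], [0, 0, 0, 0, -1]]

```text
clock: 2.7
ee_pos: [0.5688, -0.2856, 0.0084]
eef_rot: [180.0, -0.1, -11.2]
ft_force: [-1.3, -0.9, 6.0]
finger_gap: 0.0225
gripper_force: 79.4
```

Emit:
step_arm:
  steps:
    - [[0, 0, -3, 0, -1], [0, 0, -7, 0, -1], [0, 0, -12, 0, -1], [0, 0, -16, 0, -1], [0, 0, -18, 0, -1]]

```text
clock: 3.32
ee_pos: [0.5689, -0.2855, 0.1901]
eef_rot: [180.0, -0.2, -11.2]
ft_force: [1.1, 0.1, -0.4]
finger_gap: 0.0228
gripper_force: 78.4
```

```bash
python3 -c "
from h import *
import math
# standoff: handle centre 165 mm behind tab along yaw -13
y=math.radians(-13);x=.611-.165*math.cos(y);yy=.2747-.165*math.sin(y);print(x,yy)
go(x,yy,.16,-13)"
```

```text
0.45022893931043617 0.3118169239667377
t 3.33 at [ 0.5689 -0.2855  0.1901] [179.96  -0.18 -11.17] gap 0.0228 F [ 1.1  0.1 -0.4]
rows cm [-23.208 -56.305   3.011   0.183]
```

Emit:
step_arm:
  steps:
    - [[-2, -5, 0, 0, -1], [-4, -10.5, 0, 0, -1], [-6.5, -16, 0, 0, -1], [-8.5, -21.5, 0, 0, -1], [-11, -27, 0, 0.2, -1]]

```text
clock: 3.95
ee_pos: [0.512, 0.0027, 0.1874]
eef_rot: [180.0, -0.0, -13.2]
ft_force: [0.9, 0.4, -0.2]
finger_gap: 0.0221
gripper_force: 78.4
```

Emit:
step_arm:
  steps:
    - [[-2, -5, 0, 0, -1], [-4.5, -11, 0, 0, -1], [-7, -17, 0, 0, -1], [-9, -22, 0, 0, -1], [-11, -27, 1, 0, -1]]

```text
clock: 4.58
ee_pos: [0.4667, 0.2911, 0.178]
eef_rot: [-179.9, -0.1, -13.1]
ft_force: [1.2, -0.2, -1.0]
finger_gap: 0.0225
gripper_force: 78.4
```

Emit:
step_arm:
  steps:
    - [[-1, -2, 1, 0, -1], [-1, -2, 2, 0, -1], [-1, -2, 2, 0, -1], [-1, -2, 2, 0, -1], [-1, -2, 2, 0, -1]]

```text
clock: 5.2
ee_pos: [0.4624, 0.3099, 0.1578]
eef_rot: [-180.0, -0.0, -13.3]
ft_force: [-0.9, 0.9, -0.1]
finger_gap: 0.0221
gripper_force: 78.5
```

```bash
python3 -c "
from h import *
import math
go(.4502,.3118,.16,-13)
a=snap('top','top3')['color'][130:330,60:260,::-1];b=snap('side','side3')['color'][180:380,40:240,::-1]
cv2.imwrite('pics/c3.png',cv2.resize(np.hstack([a,b]),None,fx=2,fy=2,interpolation=2))"
```

```text
t 5.2 at [0.4624 0.3099 0.1578] [-1.7998e+02 -5.0000e-02 -1.3260e+01] gap 0.0221 F [-0.9  0.9 -0.1]
rows cm [-1.235  0.096 -0.218 -0.026]
```

View pics/c3.png

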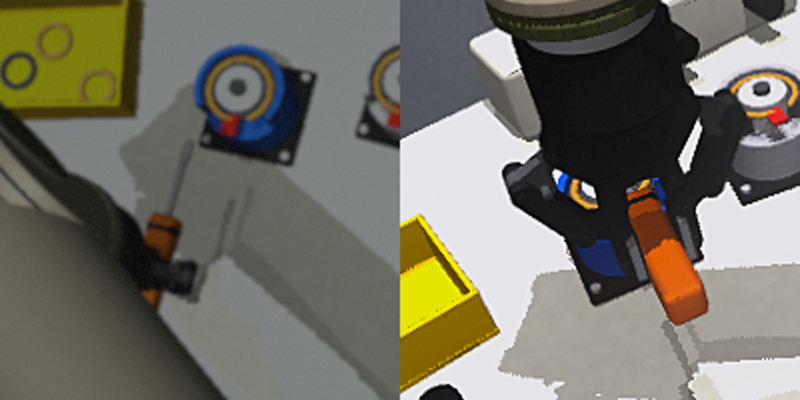

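The pick is held level. In the top view its tip is at (154,201.5) and the shank base at about (145.5,236.5). The tab is at (174,193), still seated. Next I'll compare the tip with where it should be.

```bash
python3 -c "
from h import *
t=load('top3')
a=cv2.resize(t['color'][185:285,120:200,::-1],None,fx=6,fy=6,interpolation=2)
cv2.imwrite('pics/c4.png',a)
print('exp px',proj(t,(.5743,.2835,.1655)))
tip=atz(t,154,201.5,.1675);b=atz(t,145.5,236.5,.1675);print(tip,b,np.degrees(np.arctan2(*(tip-b)[1::-1])))
"
```

```text
exp px [154.07798446 200.41162633]
[0.57193937 0.28290501 0.1675    ] [0.51295368 0.29427116 0.1675    ] -10.906829844171693
```

View pics/c4.png

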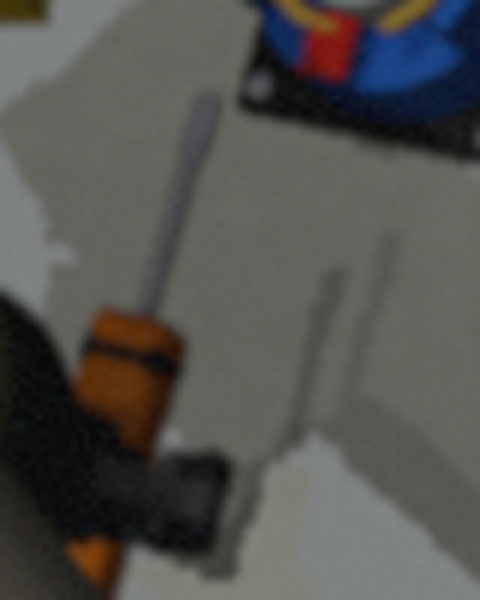

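The tip at (154.7,200.8) is within 1–2 mm of the expected place. It is laterally aligned and 38 mm short of the tab centre. Now I'll lower it to window height.

Emit:
step_arm:
  steps:
    - [[0, 0, 3, 0, -1], [0, 0, 6, 0, -1], [0, 0, 9, 0, -1], [0, 0, 10.3, 0, -1], [0, 0, 10.3, 0, -1]]

```text
clock: 5.92
ee_pos: [0.4616, 0.3105, 0.0541]
eef_rot: [180.0, 0.0, -13.2]
ft_force: [-0.8, 1.0, 0.5]
finger_gap: 0.0224
gripper_force: 78.5
```

```bash
python3 -c "
from h import *
go(.4624+.044,.3099-.0102,.0545,-13)
t=snap('top','top5');s=snap('side','side5')
print('tip exp',proj(t,(.5735,.2828,.062)),proj(s,(.5735,.2828,.062)))
a=cv2.resize(t['color'][165:245,130:210,::-1],None,fx=5,fy=5,interpolation=2)
b=cv2.resize(s['color'][250:350,100:200,::-1],None,fx=4,fy=4,interpolation=2)
cv2.imwrite('pics/c5.png',np.hstack([a,b]))"
```

```text
t 5.92 at [0.4616 0.3105 0.0541] [ 1.7995e+02  4.0000e-02 -1.3160e+01] gap 0.0224 F [-0.8  1.   0.5]
rows cm [ 4.612  0.031 -0.044 -0.016]
tip exp [170.92996957 214.48590287] [162.28865521 304.84856396]
```

View pics/c5.png

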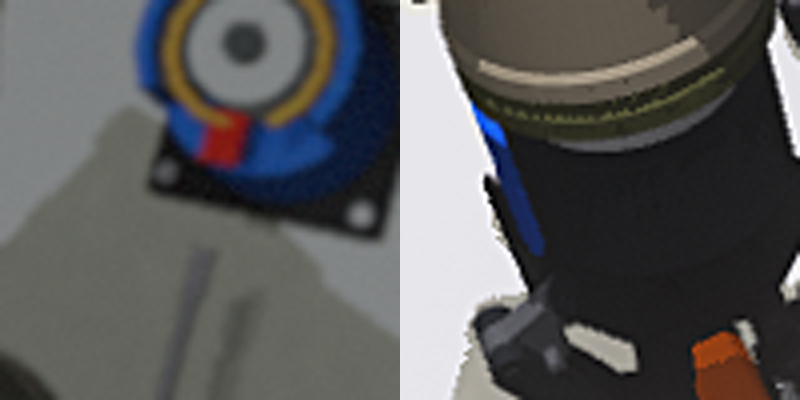

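The tip at top (171,214.6) matches the prediction and points at the tab at (174.4,193). Now inserting it.

Emit:
step_arm:
  steps:
    - [[1, 0, 0, 0, -1], [2, 0, 0, 0, -1], [3, 0, 0, 0, -1], [4, 0, 0, 0, -1], [4.5, 0, 0, 0, -1]]

```text
clock: 6.65
ee_pos: [0.5065, 0.3, 0.0542]
eef_rot: [180.0, -0.0, -13.2]
ft_force: [-0.7, 0.2, -0.7]
finger_gap: 0.0225
gripper_force: 78.5
```

Emit:
step_arm:
  steps:
    - [[0, 0, 0, 0, -1], [0, 0, -0.3, 0, -1], [0, 0, -0.6, 0, -1], [0, 0, -0.9, 0, -1], [0, 0, -1.2, 0, -1]]

```text
clock: 7.28
ee_pos: [0.5054, 0.3005, 0.0665]
eef_rot: [180.0, 0.0, -13.2]
ft_force: [-0.2, 1.1, -1.8]
finger_gap: 0.0224
gripper_force: 78.4
```

Emit:
step_arm:
  steps:
    - [[0, 0, -0.8, 0, -1], [0, 0, -1.6, 0, -1], [0, 0, -2.4, 0, -1], [0, 0, -3.2, 0, -1], [0, 0, -3.9, 0, -1]]

```text
clock: 7.9
ee_pos: [0.5057, 0.3004, 0.1059]
eef_rot: [-180.0, -0.0, -13.2]
ft_force: [0.9, -0.6, -2.0]
finger_gap: 0.0225
gripper_force: 78.4
```

```bash
python3 -c "
from h import *
go(.5,.3,.1,-13)
t=snap('top','top6');s=snap('side','side6')
a=cv2.resize(t['color'][165:245,130:210,::-1],None,fx=5,fy=5,interpolation=2)
b=cv2.resize(s['color'][210:310,100:200,::-1],None,fx=4,fy=4,interpolation=2)
cv2.imwrite('pics/c6.png',np.hstack([a,b]))"
```

```text
t 7.9 at [0.5057 0.3004 0.1059] [-1.7999e+02 -1.0000e-02 -1.3170e+01] gap 0.0225 F [ 0.9 -0.6 -2. ]
rows cm [-0.541  0.172  0.595 -0.017]
```

View pics/c6.png

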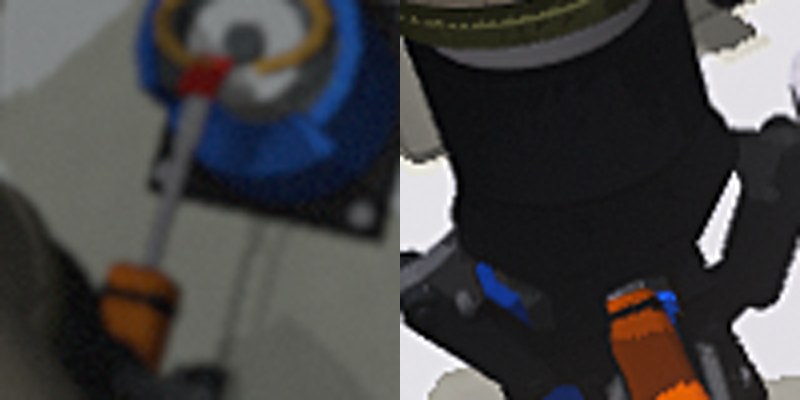

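The tab has risen with the ring, to about top (171,180), resting on the tip. I'll lower slightly, then back out straight.

Emit:
step_arm:
  steps:
    - [[0, 0, 0.4, 0, -1], [-0.5, 0, 0.5, 0, -1], [-2, 0, 0.5, 0, -1], [-4, 0, 0.5, 0, -1], [-6, 0, 0.5, 0, -1]]

```text
clock: 8.62
ee_pos: [0.4453, 0.3146, 0.1003]
eef_rot: [-180.0, 0.0, -13.1]
ft_force: [0.2, 1.2, -1.1]
finger_gap: 0.0222
gripper_force: 78.4
```

Emit:
step_arm:
  steps:
    - [[-1, 0, 0, 0, -1], [-1, 0, -3, 0, -1], [-1, 0, -6, 0, -1], [-1, 0, -9, 0, -1], [-1, 0, -10, 0, -1]]

```text
clock: 9.25
ee_pos: [0.4377, 0.317, 0.2021]
eef_rot: [-179.9, -0.1, -13.2]
ft_force: [0.0, -0.0, -1.1]
finger_gap: 0.0221
gripper_force: 78.4
```

```bash
python3 -c "
from h import *
t=snap('top','top7')
im=t['color'].astype(int);m=(im[:,:,0]>80)&(im[:,:,1]<50)&(im[:,:,2]<60);m[:, :145]=0;m[:,225:]=0;m[:140]=0;m[215:]=0
ys,xs=np.nonzero(m);print('tab px',len(xs),xs.mean(),ys.mean())
for a in (0,.3,.4,.5,.55,.6,.65,.7):
    k=65-(65*np.cos(a)-2*np.sin(a)); 
    x,z=(65*(1-np.cos(a))+2.5*np.sin(a))/1000,(75+65*np.sin(a)+2.5*np.cos(a))/1000
    print(a,proj(t,(.611+.974*x,.2747-.225*x,z)))
go(.568,-.28,.19,-11.2)"
```

```text
tab px 54 170.44444444444446 179.72222222222223
0 [173.99981216 192.3685399 ]
0.3 [171.76352969 187.71855417]
0.4 [171.24254169 185.52154766]
0.5 [170.84756706 183.03016312]
0.55 [170.69939435 181.68135855]
0.6 [170.5850158  180.26820877]
0.65 [170.50499758 178.79432095]
0.7 [170.45980228 177.26353998]
t 9.3 at [0.4378 0.317  0.2022] [-1.7988e+02 -1.2000e-01 -1.3160e+01] gap 0.0224 F [-0.2  0.5 -0.8]
rows cm [26.268 55.164  1.222 -0.196]
```

The ring stays at about 0.62 rad (≥0.4 needed) with the pick withdrawn. Now back to the mat.

Emit:
step_arm:
  steps:
    - [[2.5, 5.5, 0, 0, -1], [5, 11, 0, 0, -1], [7.5, 16.5, 0, 0, -1], [10, 22, 0, 0, -1], [13, 27.5, 0, -0.2, -1]]

```text
clock: 9.93
ee_pos: [0.5008, 0.0173, 0.1992]
eef_rot: [180.0, 0.1, -11.1]
ft_force: [1.3, -0.2, -0.1]
finger_gap: 0.0225
gripper_force: 78.7
```

Emit:
step_arm:
  steps:
    - [[2.5, 5.5, 0, 0, -1], [5, 11, 0, 0, -1], [7.5, 16.5, 0, 0, -1], [10, 22, 0, 0, -1], [13, 27.2, 0, 0, -1]]

```text
clock: 10.55
ee_pos: [0.5758, -0.2748, 0.1989]
eef_rot: [180.0, 0.1, -11.2]
ft_force: [0.6, 0.7, -0.7]
finger_gap: 0.0224
gripper_force: 78.7
```

Emit:
step_arm:
  steps:
    - [[0, 0, 0, 0, -1], [0, 0, 2, 0, -1], [0, 0, 5, 0, -1], [0, 0, 8, 0, -1], [0, 0, 8, 0, -1]]

```text
clock: 11.18
ee_pos: [0.5743, -0.2711, 0.1171]
eef_rot: [-179.9, 0.3, -11.1]
ft_force: [-0.0, -0.5, -0.3]
finger_gap: 0.0221
gripper_force: 78.7
```

```bash
python3 -c "
from h import *
go(.568,-.284,.0085,-11.2)"
```

```text
t 11.18 at [ 0.5743 -0.2711  0.1171] [-179.93    0.34  -11.12] gap 0.0221 F [-0.  -0.5 -0.3]
rows cm [-3.7200e-01  1.3860e+00  1.0857e+01  8.0000e-03]
```

Emit:
step_arm:
  steps:
    - [[0, 0.5, 3, 0, -1], [0, 1, 6, 0, -1], [0, 1, 8, 0, -1], [0, 1, 9.5, 0, -1], [0, 1, 10.4, 0, -1]]

```text
clock: 11.8
ee_pos: [0.5746, -0.2824, 0.0161]
eef_rot: [-180.0, -0.0, -11.1]
ft_force: [-1.3, 0.1, -1.2]
finger_gap: 0.0222
gripper_force: 78.7
```

Emit:
step_arm:
  steps:
    - [[0, 0, 0.1, 0, -1], [0, 0, 0.2, 0, -1], [0, 0, 0.3, 0, -1], [0, 0, 0.4, 0, -1], [0, 0, 0.4, 0, -1]]

```text
clock: 12.42
ee_pos: [0.5743, -0.2828, 0.0124]
eef_rot: [180.0, -0.0, -11.2]
ft_force: [-0.2, -0.1, -0.5]
finger_gap: 0.0223
gripper_force: 78.7
```

Emit:
step_arm:
  steps:
    - [[0, 0, 0.1, 0, -1], [0, 0, 0.2, 0, -1], [0, 0, 0.3, 0, -1], [0, 0, 0.35, 0, -1], [0, 0, 0.35, 0, -1]]

```text
clock: 13.05
ee_pos: [0.5742, -0.2828, 0.0088]
eef_rot: [180.0, 0.0, -11.2]
ft_force: [-0.6, 0.7, -0.8]
finger_gap: 0.0224
gripper_force: 78.7
```

Emit:
step_arm:
  steps:
    - [[0, 0, 0.05, 0, -1], [0, 0, 0.05, 0, -1], [0, 0, 0.05, 0, 0], [0, 0, 0.05, 0, 0.5], [0, 0, 0.05, 0, 1]]

```text
clock: 13.68
ee_pos: [0.5743, -0.2828, 0.0084]
eef_rot: [180.0, -0.0, -11.2]
ft_force: [-0.2, 0.0, -1.0]
finger_gap: 0.0755
gripper_force: 0.0
```

Emit:
step_arm:
  steps:
    - [[0, 0, 0, 0, 1], [0, 0, 0, 0, 1], [0, 0, 0, 0, 1], [0, 0, 0, 0, 1], [0, 0, 0, 0, 1]]

```text
clock: 14.3
ee_pos: [0.5743, -0.2827, 0.0083]
eef_rot: [180.0, -0.0, -11.2]
ft_force: [-0.3, 1.0, -0.3]
finger_gap: 0.0856
gripper_force: 0.0
```

Emit:
step_arm:
  steps:
    - [[0, 0, -2, 0, 1], [0, 0, -5, 0, 1], [0, 0, -10, 0, 1], [0, 0, -15, 0, 1], [0, 0, -18, 0, 1]]

```text
clock: 14.92
ee_pos: [0.575, -0.2833, 0.1931]
eef_rot: [180.0, -0.3, -11.2]
ft_force: [0.9, -0.2, -0.4]
finger_gap: 0.0854
gripper_force: 0.0
```

Emit:
step_arm:
  steps:
    - [[-4, 1, 0, 0, 1], [-8, 3, 0, 0, 1], [-12, 5, 0, 0, 1], [-15, 7, 0, 0, 1], [-15, 7, 0, 0, 1]]

```text
clock: 15.55
ee_pos: [0.4113, -0.3242, 0.1902]
eef_rot: [180.0, -0.1, -11.4]
ft_force: [0.5, -0.6, -0.0]
finger_gap: 0.0852
gripper_force: 0.0
```

```bash
python3 -c "
from h import *
go(.5,-.3,.2,-11)
t=snap('top','top8');s=snap('side','side8')
cv2.imwrite('pics/c8.png',np.hstack([cv2.resize(t['color'][:,:,::-1],(400,300)),cv2.resize(s['color'][:,:,::-1],(400,300))]))"
```

```text
t 15.55 at [ 0.4113 -0.3242  0.1902] [ 1.7995e+02 -1.1000e-01 -1.1420e+01] gap 0.0852 F [ 0.5 -0.6 -0. ]
rows cm [ 8.218 -4.133 -0.984 -0.042]
```

View pics/c8.png

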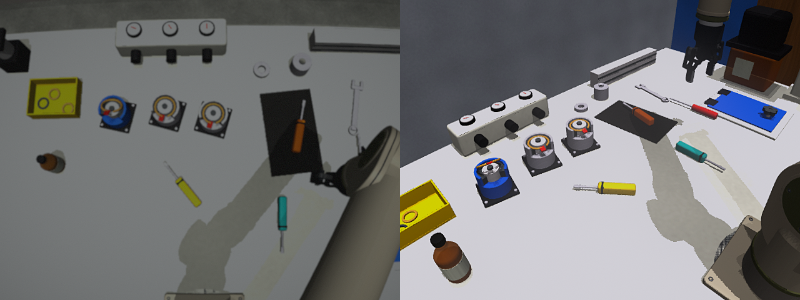

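The pick lies flat on the mat, at top (480,215) in full-picture pixels. The blue ring is raised in the side view at (150,265). The gripper is clear of everything.

```bash
python3 -c "
from rig import job
print(job.sign_off())"
```

```text
the job is handed in; nothing more can be done
None
```

The blue roller's ring end is lifted out to about 0.62 rad (roughly 40 mm up) and stays there, the pick lies flat and released on the black mat, and the job was handed in at about 16 s.

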